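Turn the drained beaker over onto the balance

ROBOT

A 7-joint arm with a two-finger parallel gripper is mounted at the origin on the work surface. World frame = base frame: x ahead of the robot, y to its left, z up, the work surface at z = 0. Lengths are in m, angles in rad, forces in N, time in s.
With the tool pointing down it reaches from about 0.375 to 0.925 m from the base axis. Payload 3.1 kg.
Tool frame: the origin (TCP) lies between the finger pads; the fingertips stand 19 mm ahead of it and the grasp point (between the pads) is the TCP; z points along the fingers, y is the line along which they close (so a half turn about z gives the same grasp; the last joint's range is limited). The gripper opens to 85 mm and grips with 20 to 120 N. Pads are 22 mm wide; open, the fingers measure 114 mm over their backs; the gripper's body (76 mm by 85 mm) begins 54 mm behind the grasp point. The pads swing forward as they close: fully open they stand 13 mm farther back than shut.
Start: joints at [-1.309, 0.383, 0.044, 1.598, -0.018, 1.161, -0.05], TCP at [0.229, 0.608, 0.25] pointing down, gripper open.
Joint ranges: [-2.61, 2.61], [-0.41, 2.15], [-1.48, 1.57], [0, 2.5], [-1.57, 4.71], [0.05, 1.97], [-2.85, 2.85]. Speed limits (rad/s): [2.79, 2.79, 3.14, 3.14, 3.14, 3.14, 3.14].

INTERFACE

Orientations are given as a unit quaternion [x, y, z, w].
In Python, from bench import move_ptp, movel, move_j, move_gripper, pause, inverse_kinematics, read_camera, camera_params, MotionError, sign_off, look_for, tip_of, read_time_s, read_qpos, read_joint_vel, read_effort, read_eef_pos, read_tcp_rot, read_ft_force, read_ft_torque, read_finger_gap, read_grasp_force gives the robot as it stands. Calls block until the motion is done:
- move_ptp(position, orientation): joint-space move of the TCP to a pose.
- movel(position, orientation=None, speed=0.15): straight line of the TCP; orientation=None keeps the orientation; speed is the mean speed in m/s.
- move_j(angles): joint-space move.
- move_gripper(opening, effort=None): finger opening in m; effort is the grip in N (None keeps the last); returns when the fingers have stopped.
- pause(seconds).
- inverse_kinematics(position, orientation): joint angles nearest the present ones, or None.
- read_camera(name): name is "scene" or "top" or "wrist"; returns the picture (420x560x3 uint8, red, green, blue); there is no depth.
- camera_params(name): a dict with "K" (3x3 intrinsics, pixels), "camera_from_world" (4x4, takes a point from world to camera coordinates). Camera axes: x right, y down, z forward; pixel columns grow to the right and rows downward; lengths in m; the calibration is good to about 2 mm. A picture is of the moment at which its call begins: read the wrist's pose just before it. camera_params takes no time and is no camera call; for the wrist camera it gives the pose at the moment of the call.
A pose or a line that the arm cannot do raises MotionError and nothing moves.
- sign_off(): hands the job in; it is judged then, once.
Trained networks look in the newest picture that a camera, given by its name, has taken for a name from the list of things; names that differ only in an ending like _2 or _b are one class to them, and where a whole thing is asked for, a point or a joint stands for the part that bears it (a point fixed in the world has none). Each returns a list of dicts, best first, with "confidence" (0 to 1); they miss things now and then, are a little off and sometimes report something else, mostly with a low value. They report only what shows in the picture. A call takes as long as a camera call. They do not tell look-alikes from the thing itself.
- look_for(camera, name): "at" ([column, row] in pixels, amid what is visible of it).
- tip_of(camera, name): "at" ([column, row] in pixels: a listed point, or the origin of a listed thing).
Readings, each from a call of its own:
- read_time_s(): time.
- read_qpos(): joint angles.
- read_joint_vel(): joint speeds.
- read_effort(): joint torques, N m.
- read_eef_pos(): TCP position.
- read_tcp_rot(): TCP orientation.
- read_ft_force(): force on the tool from outside, world axes, zero at the start.
- read_ft_torque(): the same for the moment, N m.
- read_finger_gap(): finger opening in m.
- read_grasp_force(): force on a finger pad.
Only numpy, scipy, OpenCV 4.12 (cv2) and the standard library are available. Lean on these libraries where they do the work, as an engineer would, in place of code of your own. Each camera call takes 0.05 s, during which the arm holds its last target. There are 200 camera calls.

TASK

The short wide steel beaker has drained mouth-down on the rubber mat; turn it mouth-up and stand it on the balance's round pan, with its whole foot on the pan, then let go. The pan is a delicate sprung load cell: set the beaker down softly, do not drop it or press on the pan. Leave the tall narrow beaker, the tip box and the bottle where they stand.

Things in the scene. Friction and masses are not known exactly. Their poses are not given: they have to be found in the camera images.
- beaker: Short wide steel beaker, a plain cylinder: outer diameter 60 mm, height 80 mm, wall 3 mm, closed end 4 mm thick, 0.13 to 0.25 kg. Origin at the centre of its open mouth, in the plane of the rim; its z axis runs from the mouth out through the closed end: up as it starts, mouth-down; down when it is mouth-up. Laid on its side on the bench and released at rest it does not roll away.
- tall_beaker: Bystander: narrow tall steel beaker, outer diameter 42 mm, height 110 mm, also mouth-down on the mat, origin at the centre of its mouth, z up. The two beakers stand 130 to 170 mm apart, either one nearer the robot.
- mat: Fixed black rubber drain mat with the two beakers on it, 270 mm (its x) by 170 mm (its y), 4 mm thick; origin at the centre of its underside, on the bench. It lies on one side of the bench, the balance on the other; the bench between them is bare (straight ahead of the robot, y within 100 mm of 0 and x from 0.35 to 0.65 m).
- balance: Fixed white top-pan balance, housing 220 mm (its x) by 200 mm (its y), top of the housing at z = 50 mm; origin at the centre of its underside, on the bench; its display is at its -x end.
- pan_top (a point): Centre of the upper face of the balance's round steel pan, diameter 120 mm, 4 mm thick, 64 mm above the bench when empty.
- pan (a joint): How far the pan is pressed down, m: 0 empty, sprung at 1500 N/m after a preload of about 1 N, bottoms at 0.009. Over 0.0065 (about 10 N) it is overloaded.
- tip_box: Bystander: loose grey box of pipette tips, 120 x 85 mm, 57 mm tall, origin at the centre of its underside.
- bottle: Bystander: loose white bottle, diameter 54 mm, 110 mm tall, origin at the centre of its underside.
Not all that is in view belongs to the job. What is shaped like the beaker but brown or purple is not meant.

How it is judged:
By the outcome, as a careful person would: the job done as asked, in the order asked, and still so for the second after the job is handed in, with the robot touching nothing.
It also fails if it takes over 72 s, if anything falls off the work surface, if the arm or the gripper's body presses on something with over 40 N, if the wrist force passes 120 N, or if a joint passes its speed limit or range.

## Working session

There is one attempt and no reset: what is moved stays moved. The work goes in short steps, each a Python script; the robot and the scene stay as the last script left them, time stands still between calls to the robot, and variables do not carry over. Pictures are saved under pics/ and viewed, at most 10 in all, crops included, and the job is handed in when it is done.

```bash
mkdir -p pics; python3 - <<'E'
from bench import *
import cv2,numpy as np
ims=[]
for c in ["scene","top"]:
    im=read_camera(c); cv2.imwrite(f"pics/{c}0.png",im[:,:,::-1])
    P=camera_params(c); print(c,np.round(P["K"],1).tolist(),np.round(P["camera_from_world"],3).tolist())
    for n in ["beaker","tall_beaker","mat","balance","pan_top","tip_box","bottle"]:
        print(n,[(np.round(d["at"]).tolist(),round(d["confidence"],2)) for d in look_for(c,n)][:4],[(np.round(d["at"],1).tolist(),round(d["confidence"],2)) for d in tip_of(c,n)][:4])
print(read_time_s(),read_qpos(),read_tcp_rot())
E
```

```text
scene [[514.4, 0.0, 292.2], [0.0, 514.4, 213.9], [0.0, 0.0, 1.0]] [[-0.601, 0.799, 0.015, 0.328], [0.59, 0.457, -0.666, -0.326], [-0.539, -0.391, -0.746, 1.656], [0.0, 0.0, 0.0, 1.0]]
beaker [([375.0, 339.0], 0.97), ([330.0, 310.0], 0.64), ([374.0, 270.0], 0.62)] [([370.6, 350.1], 0.94), ([371.3, 280.3], 0.75), ([330.4, 320.4], 0.66), ([225.0, 255.9], 0.52)]
tall_beaker [([401.0, 230.0], 0.8)] [([397.3, 245.1], 0.66)]
mat [([387.0, 266.0], 0.6)] [([383.8, 261.2], 0.62)]
balance [([224.0, 158.0], 0.77)] [([222.6, 163.8], 0.71)]
pan_top [([217.0, 152.0], 0.92)] [([214.9, 149.3], 0.7)]
tip_box [([224.0, 250.0], 0.91)] [([224.9, 256.5], 0.63), ([281.3, 292.6], 0.6)]
bottle [([285.0, 281.0], 0.7)] [([280.8, 292.4], 0.68)]
top [[406.8, 0.0, 280.7], [0.0, 406.8, 214.7], [0.0, 0.0, 1.0]] [[0.011, -1.0, -0.016, 0.021], [-0.987, -0.008, -0.159, 0.597], [0.158, 0.018, -0.987, 1.001], [0.0, 0.0, 0.0, 1.0]]
beaker [([153.0, 154.0], 0.83), ([184.0, 214.0], 0.74), ([191.0, 153.0], 0.65)] [([196.4, 159.3], 0.94), ([157.3, 160.8], 0.85), ([191.7, 214.9], 0.83)]
tall_beaker [([182.0, 265.0], 0.7)] [([189.6, 265.6], 0.74)]
mat [([192.0, 243.0], 0.7)] [([190.9, 241.1], 0.7)]
balance [([395.0, 250.0], 0.62)] [([392.7, 249.7], 0.93)]
pan_top [([399.0, 238.0], 0.89), ([184.0, 211.0], 0.17)] [([402.7, 236.3], 0.86)]
tip_box [([309.0, 158.0], 0.84)] [([306.2, 158.8], 0.65)]
bottle [([241.0, 156.0], 0.73), ([178.0, 269.0], 0.35)] [([243.8, 162.3], 0.79)]
1.5 [-1.30879879  0.38291957  0.04387297  1.59791602 -0.01792154  1.16118129
 -0.04987584] [ 1.78887474e-01  9.83869539e-01 -1.27544408e-05 -2.73107344e-05]
```

View pics/scene0.png

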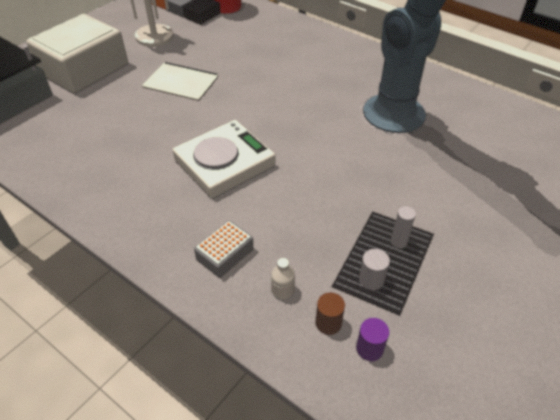

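View pics/top0.png

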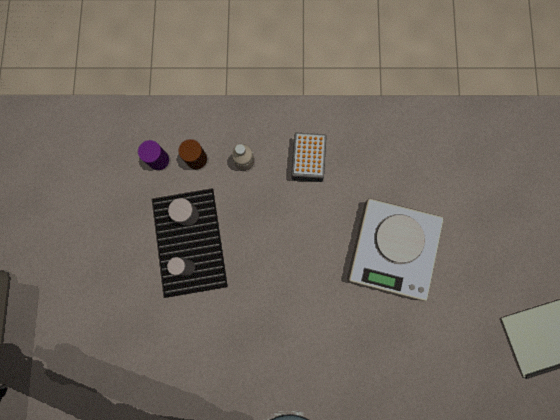

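The images agree: the steel beaker is at scene (374,270) and top (181,212), on the mat. The brown and purple look-alikes stand off the mat. The pan is at scene (215,151) and top (401,238). Next I'll triangulate and check which tool tilts are reachable.

```bash
cat > h.py <<'E'
from bench import *
import numpy as np, cv2
from scipy.spatial.transform import Rotation as R
def tri(obs):
    P=[];u=[]
    for K,T,p in obs: P.append(np.array(K)@np.array(T)[:3]);u.append(np.array(p,float))
    A=np.vstack([np.vstack([p[0]*M[2]-M[0],p[1]*M[2]-M[1]]) for M,p in zip(P,u)])
    s=np.linalg.lstsq(A[:,:3],-A[:,3],rcond=None)[0]
    return s
def q(az,el,roll=0):
    """tool z at azimuth az, elevation el (deg); closing axis horizontal; roll 0/180"""
    a,e=np.radians([az,el]); z=np.array([np.cos(a)*np.cos(e),np.sin(a)*np.cos(e),np.sin(e)])
    y=np.array([-np.sin(a),np.cos(a),0])*(1 if roll==0 else -1)
    return R.from_matrix(np.c_[np.cross(y,z),y,z]).as_quat()
E
cat > scan.py <<'E'
from h import *
C={c:camera_params(c) for c in("scene","top")}
def t2(a,b): return np.round(tri([(C["scene"]["K"],C["scene"]["camera_from_world"],a),(C["top"]["K"],C["top"]["camera_from_world"],b)]),4)
print("beaker",t2((371.3,280.3),(191.7,214.9)));B=t2((371.3,280.3),(191.7,214.9))
print("tall",t2((397.3,245.1),(189.6,265.6)))
print("pan",t2((214.9,149.3),(402.7,236.3)));Pn=t2((214.9,149.3),(402.7,236.3))
print("bal",t2((222.6,163.8),(392.7,249.7)),"mat",t2((383.8,261.2),(190.9,241.1)))
print("tip",t2((224.9,256.5),(306.2,158.8)),"bottle",t2((280.8,292.4),(243.8,162.3)))
def scan(n,p,els):
    for el in els:
        s=[]
        for az in range(-180,180,30):
            r=[inverse_kinematics(p,q(az,el,k)) is not None for k in(0,180)]
            if any(r): s.append(f"{az}:{'AB'[0] if r[0] else ''}{'B' if r[1] else ''}")
        print(n,el,s)
scan("pick",[B[0],B[1],.054],(0,-15,-30,-45))
scan("mid",[.5,0,.034],(-45,-60,-75))
scan("place",[Pn[0],Pn[1],.115],(0,-15,-30,-45))
E
python3 scan.py
```

```text
beaker [ 0.6007  0.275  -0.0077]
tall [ 0.465   0.2725 -0.0102]
pan [ 0.5395 -0.2758  0.0678]
bal [ 0.5146 -0.2733 -0.0044] mat [ 0.5308  0.2714 -0.009 ]
tip [ 0.7622 -0.0422 -0.0011] bottle [ 0.7554  0.1285 -0.0096]
pick 0 ['-90:AB', '-60:AB', '-30:AB', '0:AB', '30:AB', '60:AB', '90:AB', '120:AB']
pick -15 ['-90:AB', '-60:AB', '-30:AB', '0:AB', '30:AB', '60:AB', '90:AB', '120:AB', '150:AB']
pick -30 ['-120:AB', '-90:AB', '-60:AB', '-30:AB', '0:AB', '30:AB', '60:AB', '90:AB', '120:AB', '150:AB']
pick -45 ['-180:AB', '-150:AB', '-120:AB', '-90:AB', '-60:AB', '-30:AB', '0:AB', '30:AB', '60:AB', '90:AB', '120:AB', '150:AB']
mid -45 ['-180:AB', '-150:AB', '-120:AB', '-90:AB', '-60:AB', '-30:AB', '30:AB', '60:AB', '90:AB', '120:AB', '150:AB']
mid -60 ['-180:AB', '-150:AB', '-120:AB', '-90:AB', '-60:AB', '-30:AB', '0:AB', '30:AB', '60:AB', '90:AB', '120:AB', '150:AB']
mid -75 ['-180:AB', '-150:AB', '-120:AB', '-90:AB', '-60:AB', '-30:AB', '0:AB', '30:AB', '60:AB', '90:AB', '120:AB', '150:AB']
place 0 ['-150:AB', '-120:AB', '-90:AB', '-60:AB', '-30:AB', '0:AB', '30:AB', '60:AB', '90:AB']
place -15 ['-150:AB', '-120:AB', '-90:AB', '-60:AB', '-30:AB', '0:AB', '30:AB', '60:AB', '90:AB']
place -30 ['-180:AB', '-150:AB', '-120:AB', '-90:AB', '-60:AB', '-30:AB', '0:AB', '30:AB', '60:AB', '90:AB', '120:AB']
place -45 ['-180:AB', '-150:AB', '-120:AB', '-90:AB', '-60:AB', '-30:AB', '0:AB', '30:AB', '60:AB', '90:AB', '120:AB', '150:AB']
```

```bash
cat >> h.py <<'E'
def near(n,X,cam="wrist",f=None,r=60):
    """detection of n nearest predicted projection of X -> (K,T,px)"""
    C=camera_params(cam);read_camera(cam)
    K=np.array(C["K"]);T=np.array(C["camera_from_world"])
    v=K@(T@np.r_[X,1])[:3]; e=v[:2]/v[2]
    D=(f or tip_of)(cam,n)
    D=[d for d in D if np.linalg.norm(np.array(d["at"])-e)<r]
    print(n,"pred",np.round(e),"got",[(np.round(d["at"],1).tolist(),round(d["confidence"],2)) for d in D])
    return (K,T,D[0]["at"]) if D else None
E
python3 - <<'E'
from h import *
move_ptp([.45,.45,.36],q(60,-80,0)) if False else None
X=np.array([.6,.275,.004])
obs=[]
start=read_qpos()
for k in (0,180):
    s=inverse_kinematics([.60,.10,.24],q(90,-45,k)); print(k,np.round(s,2))
k=min((0,180),key=lambda k:abs(inverse_kinematics([.60,.10,.24],q(90,-45,k))-start).max())
move_ptp([.42,.30,.36],q(60,-75,k))
for p in ([.60,.10,.24],[.54,.13,.26],[.66,.12,.22]):
    move_ptp(p,q(90,-45,k)); pause(.2)
    o=near("beaker",X)
    if o: obs.append(o)
    if p[0]==.60: cv2.imwrite("pics/w1.png",read_camera("wrist")[:,:,::-1])
print(k,tri(obs),read_time_s(),np.round(read_qpos(),2),read_ft_force())
E
```

```text
0 [-0.79  0.94  1.37  1.82 -1.47  1.88 -2.27]
180 [-0.56  0.57  0.89  1.81 -1.17  1.51  0.75]
beaker pred [276. 196.] got [([277.2, 191.2], 0.86)]
beaker pred [326. 224.] got [([327.8, 219.6], 0.63)]
beaker pred [222. 203.] got [([222.4, 194.6], 0.68)]
180 [0.60116161 0.2783802  0.01179163] 6.5667 [-0.66  0.84  1.11  1.68 -1.41  1.69  0.77] [ 0.08068483 -1.03180379  0.11863612]
```

View pics/w1.png

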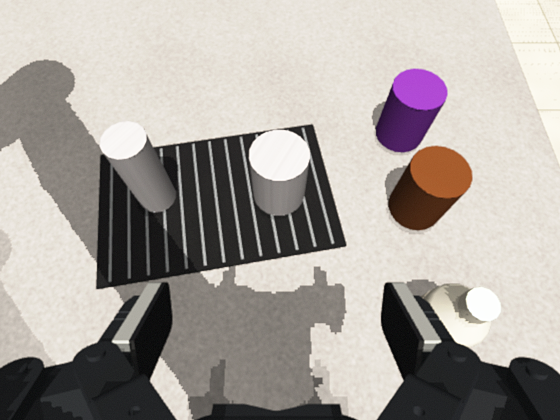

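```bash
cat >> h.py <<'E'
def down(p,qq,zmin,step=.001,thr=1.0,speed=.02):
    """step down until contact force"""
    pause(.3); f0=np.mean([read_ft_force()[2] for _ in range(3)]); z=p[2]
    while z>zmin:
        z-=step; movel([p[0],p[1],z],qq,speed=speed); pause(.08)
        f=read_ft_force()[2]-f0
        if f>thr: print("contact z",round(z,4),"df",round(f,2)); return z
    print("no contact",z,f); return z
E
python3 - <<'E'
from h import *
b=np.array([.601,.277,.049]); k=180; Q=q(90,-40,k)
t=R.from_quat(Q).as_matrix()[:,2]
move_ptp(b-.13*t,Q); movel(b,Q,speed=.1)
print(read_eef_pos(),read_ft_force())
move_gripper(.05,30)
print("gap",read_finger_gap(),read_grasp_force(),read_ft_force(),read_eef_pos(),read_time_s())
movel(b+[0,0,.1],Q,speed=.12)
pause(.2);print("gap",read_finger_gap(),read_grasp_force(),read_ft_force())
move_ptp([.5,.02,.28],q(90,-40,k))
cv2.imwrite("pics/w2.png",read_camera("wrist")[:,:,::-1])
move_ptp([.5,.01,.25],q(90,-50,0)); pause(.2)
print(np.round(read_qpos(),2),read_time_s(),read_finger_gap())
movel([.5,.01,.10],q(90,-50,0))
cv2.imwrite("pics/s2.png",read_camera("scene")[100:380,150:500,::-1].repeat(2,0).repeat(2,1))
print(read_time_s())
E
```

```text
[0.60146088 0.27628168 0.0492132 ] [-0.55533984  0.85095158 -0.38708805]
gap 0.05909860988033107 32.6992809958756 [-0.4713524  -1.09785055  1.25091976] [0.60146833 0.27655379 0.04946394] 8.9333
gap 0.058881986428103585 32.3678978998214 [ 0.02621647  0.23072239 -1.49975305]
[-0.77  0.71  1.41  1.98 -1.16  1.75 -2.13] 14.0667 0.059289410116975576
15.2667
```

View pics/s2.png

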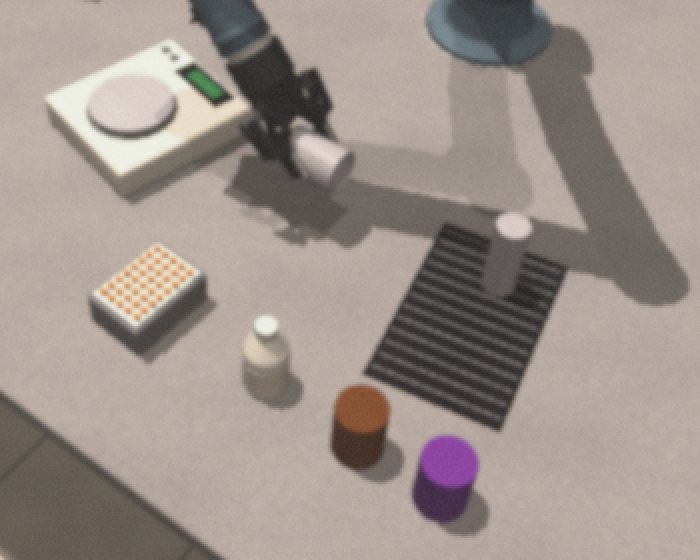

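```bash
python3 - <<'E'
from h import *
Q=q(90,-50,0)
movel([.5,.01,.036],Q,speed=.08)
z=down([.5,.01,.036],Q,.025,thr=1.2)
move_gripper(.085); 
t=R.from_quat(Q).as_matrix()[:,2]
p=read_eef_pos(); movel(p-.13*t,Q)
print(p,read_time_s())
move_ptp([.5,.0,.24],q(90,-85,0))
j=[inverse_kinematics([.5,.08,.20],q(-90,-65,k)) for k in(0,180)]; print(np.round(j,2))
J=read_qpos(); k=(0,180)[int(np.argmin([abs(x-J).max() for x in j]))]
obs=[]
for p in ([.5,.11,.20],[.45,.10,.22],[.54,.12,.18]):
    move_ptp(p,q(-90,-65,k)); pause(.15)
    o=near("beaker",[.5,.055,.03],r=90)
    if o:obs.append(o)
    if p[0]==.5: cv2.imwrite("pics/w3.png",read_camera("wrist")[:,:,::-1]); C=camera_params("wrist"); np.save("w3T.npy",C["camera_from_world"]);np.save("w3K.npy",C["K"])
if len(obs)>1: print(tri(obs))
print(k,read_time_s())
E
```

```text
contact z 0.033 df 3.75
[0.49999194 0.01010944 0.032862  ] 18.9167
[[-0.13  0.3  -0.39  1.91  0.52  1.23 -0.76]
 [ 0.51  0.6  -1.24  1.89  0.88  1.49  2.11]]
beaker pred [277. 158.] got [([283.4, 152.2], 0.83)]
beaker pred [335. 135.] got [([336.4, 136.0], 0.86)]
beaker pred [228. 184.] got [([231.6, 180.9], 0.9)]
[0.50329588 0.05059672 0.0209303 ]
0 23.0417
```

View pics/w3.png

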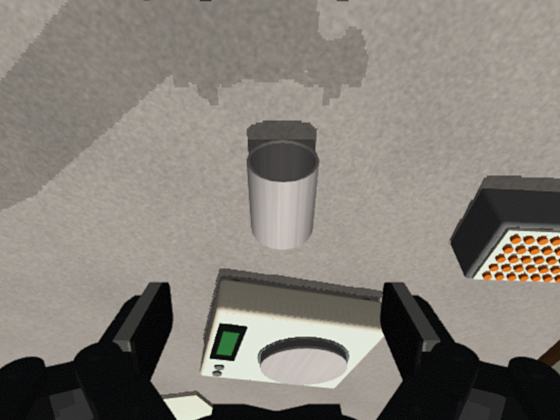

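```bash
python3 - <<'E'
import numpy as np
K=np.load("w3K.npy");T=np.load("w3T.npy");Rm=T[:3,:3];c=-Rm.T@T[:3,3];print("cam",c)
def up(u,v,z):
    d=Rm.T@np.linalg.solve(K,[u,v,1]);return np.round(c+d*(z-c[2])/d[2],4)
for n,a in dict(mouthc=(283,162,.03),mouthtop=(283,143,.06),mouthbot=(283,180,.06),L=(247,162,.03),Rr=(318,162,.03),closedtop=(282.5,247,.06),net=(283.4,152.2,.03)).items(): print(n,up(*a))
E
```

```text
cam [0.4994046  0.23883456 0.27687814]
mouthc [0.5051 0.0512 0.03  ]
mouthtop [0.5042 0.0905 0.06  ]
mouthbot [0.5046 0.057  0.06  ]
L [0.4752 0.0513 0.03  ]
Rr [0.5341 0.0512 0.03  ]
closedtop [ 0.5051 -0.0223  0.06  ]
net [0.5053 0.0611 0.03  ]
```

```bash
python3 - <<'E'
from h import *
g=np.array([.5045,.021,.032]); Q=q(-90,-65,0); t=R.from_quat(Q).as_matrix()[:,2]
move_ptp(g-.12*t,Q)
a=near("pan_top",[.5395,-.2758,.064])
movel(g,Q,speed=.1); print(read_eef_pos(),read_ft_force())
move_gripper(.05,30); print("gap",read_finger_gap(),read_grasp_force(),read_ft_force())
movel(g+[0,0,.2],Q,speed=.15); print("gap",read_finger_gap(),read_time_s())
b=near("pan_top",[.5395,-.2758,.064])
if a and b: print("pan",tri([a,b]))
F=q(-90,-25,180)
move_ptp([.53,-.10,.30],F); pause(.1); print(np.round(read_qpos(),2))
c=near("pan_top",[.5395,-.2758,.064])
O=[o for o in(a,b,c) if o]
if len(O)>1: print("pan",tri(O))
for o in O:
    K,T,p=o; Rm=T[:3,:3]; cc=-Rm.T@T[:3,3]; d=Rm.T@np.linalg.solve(K,[*p,1]); print(cc+d*(.064-cc[2])/d[2])
move_ptp([.5395,-.272,.20],F)
cv2.imwrite("pics/s4.png",read_camera("scene")[60:260,120:400,::-1].repeat(2,0).repeat(2,1))
print(read_eef_pos(),read_finger_gap(),read_time_s())
E
```

```text
pan_top pred [308. 403.] got [([303.4, 405.2], 0.81)]
[0.50516578 0.02166436 0.03258576] [-0.03467066 -0.21804611  0.55343999]
gap 0.06007346506448791 31.974113658070564 [-1.01842136  1.4842033   6.20088102]
gap 0.0601106330772124 26.7167
pan_top pred [305. 314.] got []
[ 0.43  0.6  -1.03  1.88  1.29  1.94  2.2 ]
pan_top pred [268. 282.] got []
[ 0.53436277 -0.28239632  0.064     ]
[ 0.54117756 -0.2693738   0.20110493] 0.05975104706379355 30.2833
```

View pics/s4.png

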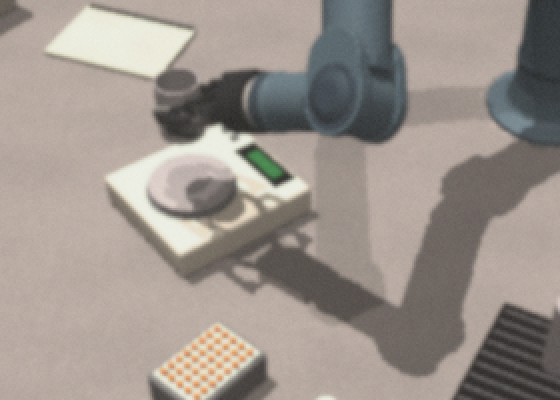

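```bash
python3 - <<'E'
from h import *
F=q(-90,-25,180); x,y=.537,-.277
movel([x,y,.125],F,speed=.08)
z=down([x,y,.125],F,.104,thr=.8)
print(read_eef_pos(),read_ft_force(),read_time_s())
cv2.imwrite("pics/s5.png",read_camera("scene")[60:260,120:400,::-1].repeat(2,0).repeat(2,1))
E
```

```text
contact z 0.114 df 1.46
[ 0.53698371 -0.27701019  0.11396631] [ 0.005752    0.82403628 -0.37463685] 35.3417
```

View pics/s5.png

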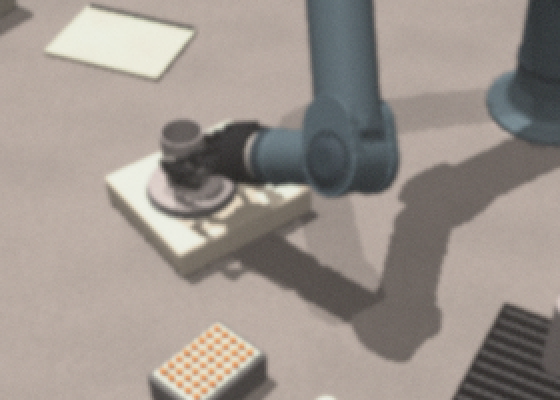

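```bash
python3 - <<'E'
from h import *
F=q(-90,-25,180)
m=lambda:round(float(np.mean([(pause(.03),read_ft_force()[2])[1] for _ in range(8)])),2)
print(m())
for z in(.1135,.113,.1125):
    movel([.537,-.277,z],F,speed=.02); pause(.1); f=m(); print(z,f)
    if f>.8: break
E
```

```text
-1.62
0.1135 -1.47
0.113 -1.61
0.1125 -0.89
```

```bash
python3 - <<'E'
from h import *
F=q(-90,-25,180)
m=lambda:round(float(np.mean([(pause(.03),read_ft_force()[2])[1] for _ in range(10)])),2)
z=.1125
while z>.107:
    z-=.0005; movel([.537,-.277,z],F,speed=.02); pause(.1); f=m(); print(round(z,4),f,read_ft_torque().round(2))
    if f>.0: break
print(read_time_s())
E
```

```text
0.112 -1.32 [ 1.23  0.   -0.03]
0.1115 -1.29 [ 1.23 -0.01  0.02]
0.111 -1.16 [ 1.18 -0.02  0.02]
0.1105 -1.13 [ 1.11 -0.    0.05]
0.11 -0.59 [ 1.04 -0.05  0.05]
0.1095 0.32 [ 0.94 -0.02  0.03]
41.6083
```

```bash
python3 - <<'E'
from h import *
F=q(-90,-25,180); t=R.from_quat(F).as_matrix()[:,2]
move_gripper(.066); move_gripper(.085); p=read_eef_pos()
print(read_ft_force(),read_finger_gap())
movel(p-.14*t,F,speed=.1); pause(.5)
print(read_time_s())
for c in("top","wrist"): cv2.imwrite(f"pics/{c}6.png",read_camera(c)[:,:,::-1])
E
python3 -c "
import cv2,numpy as np
a=cv2.imread('pics/top6.png')[110:320,120:470];b=cv2.imread('pics/wrist6.png')
cv2.imwrite('pics/f.png',np.hstack([cv2.resize(a,(430,258)),cv2.resize(b,(344,258))]))"
```

```text
[-0.66130289 -0.65951451  0.95444528] 0.08463639103459339
44.225
```

View pics/f.png

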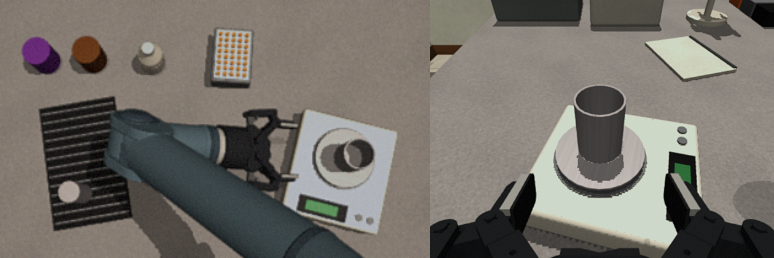

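The wrist view shows the beaker upright and mouth-up. Its foot is well inside the pan, the gripper is clear of it, and the bystanders haven't moved.

```bash
python3 -c "
from bench import *
print(sign_off(),read_time_s())"
```

```text
the job is handed in; nothing more can be done
the job is handed in; nothing more can be done
```

The steel beaker now stands mouth-up on the balance pan with its whole foot on it, set down softly (about 2 N) and released; the tall beaker, tip box and bottle stand where they were, and I handed the job in at about 44 s of the 72 s allowed.

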